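# Raise the test enclosure's window to the pointer

## Task

Raise the counterweighted sliding window of the bench test enclosure: with the fingertips push it up from beneath its lip until the lip is level with the pointer clamped on the frame beside it, then leave it there and draw the hand away. Only push - do not pinch the lip - and neither shift the pointer nor disturb the adapters, tools and other things standing about.

Things in the scene. Friction and masses are not known exactly. Their poses are not given: they have to be found in the camera images.
- enclosure: fixed test enclosure: aluminium frame, clear panes, 300 mm deep, 360 wide, 353 high, open back. Origin: centre of its underside on the table; x points from its front (robot side) to its back, y left, z up. Its front leans back 30 degrees from vertical, from 60 mm up and 120 mm in front of the origin; jambs 30 mm wide at 155 mm left and right of the middle stand 12 mm out. Below: a sill.
- sash (a joint): how far the sliding window (clear pane, aluminium frame) is raised along the slope, m: 0 = right down, 0.19 = upper stop. Counterweighted: it stays where it is left; about 4 N of friction must be overcome to move it either way. In the rules sash_c0 is the lower half of its lip's thickness, with the underside, and sash_c1 the upper half.
- lip_edge (a point): middle of the front edge of the window's lip, at half thickness; moves with the window. z: up the slope, the way it slides (30 degrees from vertical, leaning to the back); -x: square out of the window to the robot, rising 30 degrees; y: left. The lip is a straight dark steel ledge along the window's bottom, 250 mm long, 16 mm thick (8 above and 8 below this point along z), 40 mm deep.
- pointer_tip (a point): tip of the dark steel pointer, a block 36 mm wide, 26 high with a black thumbscrew, clamped at a varying height on the front of the right-hand jamb; it slides if knocked. The tip points left at the lip's end, which passes 6 mm from it. Axes as lip_edge: the lip is level with it when both points agree along that z. It starts 35 to 155 mm above the lip along the slope.
- adapter_large: plain steel coaxial adapter standing upright, stepped round body 28 mm across, 42 mm tall; origin under its centre
- adapter_small: smaller steel coaxial adapter standing upright, 22 mm across, 34 mm tall; origin under its centre
- cap: low black plastic dust cap, 30 mm across, 12 mm high, on the table in front of the enclosure, under or nearly under the lip; origin under its centre
- screwdriver: screwdriver with a wooden handle, 160 mm long, lying on the table to the right in front of the enclosure
- wrench: steel spanner, 170 mm long, lying on the table to the left in front of the enclosure
- filter: aluminium filter block with brass connectors, 90 x 130 x 30 mm, lying inside the enclosure on its 20 mm base; origin under its centre

How it is judged:
On the way:
1. the fingers bear on the underside of the lip and have raised the window by more than 10 mm (contact force between the fingers and sash_c0 above 0.7 N and distance of lip_edge from where it was at the start of the episode above 0.01 m), for 0.1 s.
At the end, for the whole second after the job is handed in: The lip's mid-thickness is within 8 mm of the pointer's tip along the slope, the window is at rest, the pointer is within 5 mm of where it was, and every adapter, tool, cap and the filter is within 20 mm of where it was (z of lip_edge in the frame of pointer_tip between -0.008 and 0.008 m and velocity of joint sash between -0.005 and 0.005 m/s and distance of pointer_tip from where it was at the start of the episode below 0.005 m and distance of each of adapter_large, adapter_small, cap, screwdriver, wrench, filter from where it was at the start of the episode below 0.02 m); the robot touches nothing.
It fails at once if the lip is pinched: fingers press on its underside and its top at once (contact force between the fingers and sash_c0 above 0.7 N and contact force between the fingers and sash_c1 above 0.7 N).
It fails at once if the pointer is shifted by more than 5 mm (distance of pointer_tip from where it was at the start of the episode above 0.005 m).
It fails at once if one of the things standing about is moved or lifted by more than 20 mm (not (distance of adapter_large from where it was at the start of the episode below 0.02 m) or not (distance of adapter_small from where it was at the start of the episode below 0.02 m) or not (distance of cap from where it was at the start of the episode below 0.02 m) or not (distance of screwdriver from where it was at the start of the episode below 0.02 m) or not (distance of wrench from where it was at the start of the episode below 0.02 m) or not (distance of filter from where it was at the start of the episode below 0.02 m)).
It also fails if it takes over 38 s, if anything falls off the work surface, if the arm or the gripper's body presses on something with over 40 N, if the wrist force passes 120 N, or if a joint passes its speed limit or range.

## Robot

A 6-joint arm with a two-finger parallel gripper is mounted at the origin on the work surface. World frame = base frame: x ahead of the robot, y to its left, z up, the work surface at z = 0. Lengths are in m, angles in rad, forces in N, time in s.
With the tool pointing down it reaches from about 0.275 to 0.85 m from the base axis. Payload 19 kg.
Tool frame: the origin (TCP) lies midway between the tips of the shut fingers; the grasp point (between the pads) lies 19 mm behind it; z points along the fingers, y is the line along which they close (so a half turn about z gives the same grasp; the last joint's range is limited). The gripper opens to 85 mm and grips with 20 to 120 N. Pads are 22 mm wide; open, the fingers measure 114 mm over their backs; the gripper's body (76 mm by 85 mm) begins 54 mm behind the grasp point. The pads swing forward as they close: fully open they stand 13 mm farther back than shut.
Start: joints at [-1.249, 0.15, 1.437, -0, 1.554, -0.134], TCP at [0.253, -0.516, 0.231] pointing down, gripper open.
Joint ranges: [-2.8, 2.8], [-0.68, 2.1], [0.12, 2.68], [-1.39, 4.53], [0.16, 2.79], [-2.81, 2.81]. Speed limits (rad/s): [1.89, 1.89, 2.22, 3.01, 3.01, 3.01].

## Interface

Orientations are given as a unit quaternion [x, y, z, w].
In Python, from workcell import arm gives the robot as it stands.
- The arm moves only by the tool move_arm, never from a script. Its argument "motion" is a list of rows, each an object of numbers: "fingers": the gripper's target within -1 to 1 (fully open at 1, half-way at 0, shut at -1); "x", "y", "z": the shift along the tool's x, y, z in cm; "yaw": the turn about the tool's z in rad. A call has 1 to 5 rows; each row is the pose to reach, as a shift and turn from the pose commanded when the call began, along the tool's axes at that moment; what a row does not reach only later rows make up. A row lasts 1/12 s, in which the tool goes at most 41.7 mm and 7.16 degrees, less where a joint would pass 70% of its speed; a pose out of reach is approached as far as the arm can. A call with a gripper value outside its range is refused whole. The fingers move at their own pace and stop on an object; "newtons" is the grip in N (left out, the last holds). Time passes only in rows, so rows that repeat a pose let the fingers close. It gives the time, the measured TCP pose, the force, the opening and the grip force at its end, in the units of the state.
- arm.state(): the state, without advancing time (a new reading comes with each control period).
- arm.snapshot(name): name is "scene" or "top" or "wrist"; returns a dict with "color" (480x640x3 uint8, blue, green, red), "range_z" (480x640 float32, m along the optical axis (not along the pixel's ray), 0 where there is no reading), "fx", "fy", "cx", "cy" (pixels), "xyz" and "orientation" of the camera in the world. Camera axes: x right, y down, z forward; pixel columns grow to the right and rows downward; lengths in m; the calibration is good to about 2 mm. The wrist camera is an equidistant fisheye: a pixel r from the principal point sees the ray r / f radians off the axis. A picture is of the moment at which its call begins.
- arm.finish_job(): hands the job in; it is judged then, once.
Trained networks look in a picture, given as the dict that the camera call returned (one of the last four; its "shot" number tells which), for a name from the list of things; names that differ only in an ending like _2 or _b are one class to them, and where a whole thing is asked for, a point or a joint stands for the part that bears it (a point fixed in the world has none). Each returns a list of dicts, best first, with "conf" (0 to 1); they miss things now and then, are a little off and sometimes report something else, mostly with a low value. They report only what shows in the picture. A call takes as long as a camera call.
- arm.spot_in(picture, name): "extent" ([centre column, centre row, width, height] as shares, 0 to 1, of the picture: columns of its width, rows of its height, round what is visible of it).
- arm.spot_point(picture, name): "xy" ([column, row] as shares, 0 to 1, of the picture: columns of its width, rows of its height: a listed point, or the origin of a listed thing).
The state is a dict: "time_s": time; "joint_pos": joint angles; "joint_vel": joint speeds; "joint_torque": joint torques, N m; "tcp_pos": TCP position; "ee_rot": TCP orientation; "force": force on the tool from outside, world axes, zero at the start; "ft_torque": the same for the moment, N m; "width": finger opening in m; "grasp_force": force on a finger pad.
Only numpy, scipy, OpenCV 4.12 (cv2) and the standard library are available. Lean on these libraries where they do the work, as an engineer would, in place of code of your own. Each camera call takes 0.05 s, during which the arm holds its last target. There are 200 camera calls.

## Working session

There is one attempt and no reset: what is moved stays moved. The work goes in short steps, Python scripts to look and compute and a tool call to move; the robot and the scene stay as the last step left them, time stands still between calls to the robot, and variables do not carry over. Pictures are saved under pics/ and viewed, at most 10 in all, crops included, and the job is handed in when it is done.

Besides the shell and the picture viewer there is one more tool, called after "Emit:" by a JSON object that holds its "fn" and its "kwargs", one argument or row to a line. move_arm: Moves the arm, as the interface text tells. Its arguments: {"type":"object","properties":{"motion":{"type":"array"},"newtons":{"type":"number"}},"required":["motion"]}

```bash
mkdir -p pics
cat > h.py <<'E'
import numpy as np, cv2
from scipy.spatial.transform import Rotation as R
from workcell import arm
def world(p,u,v,d=None):
    """pixel -> world, d = range_z"""
    if d is None: 
        w=p["range_z"][int(v)-1:int(v)+2,int(u)-1:int(u)+2]; w=w[w>0]; d=np.median(w) if w.size else np.nan
    c=np.array([(u-p["cx"])/p["fx"],(v-p["cy"])/p["fy"],1])*d
    return R.from_quat(p["orientation"]).apply(c)+np.array(p["xyz"])
E
python3 - <<'E'
from h import *
np.set_printoptions(precision=4,suppress=True)
print(arm.state())
for n in("scene","top"):
    p=arm.snapshot(n); cv2.imwrite(f"pics/{n}0.png",p["color"]); print(n,p["xyz"],p["orientation"],p["fx"],p["cx"],p["cy"])
    for t in("enclosure","lip_edge","pointer_tip","adapter_large","adapter_small","cap","screwdriver","wrench","filter"):
        for r in arm.spot_point(p,t)[:1]:
            u,v=r["xy"][0]*640,r["xy"][1]*480
            print(t,round(r["conf"],2),round(u),round(v),world(p,u,v))
E
```

```text
{'time_s': 0.0, 'joint_pos': array([-1.249 ,  0.151 ,  1.438 , -0.    ,  1.5538, -0.134 ]), 'joint_vel': array([-0.0009, -0.0006,  0.0015, -0.001 , -0.0013, -0.0009]), 'joint_torque': array([  0.0024, -71.3043, -57.0864,  -0.0001,   0.0089,  -0.    ]), 'tcp_pos': array([ 0.253 , -0.5161,  0.2307]), 'ee_rot': array([ 0.9741,  0.2259, -0.0001, -0.0006]), 'force': array([-0.5178,  0.119 , -0.3988]), 'ft_torque': array([ 0.0549,  0.0341, -0.005 ]), 'grasp_force': 0.0, 'width': 0.08538735607502111}
scene [ 0.5219 -0.4885  0.7823] [ 0.9527 -0.036   0.0112 -0.3015] 466.55942190730315 320.99925844585636 243.54383319179405
lip_edge 0.97 327 215 [0.572  0.0325 0.1281]
adapter_large 0.53 265 209 [0.4512 0.1435 0.0219]
adapter_small 0.48 286 325 [ 0.4865 -0.1224  0.0126]
screwdriver 0.58 270 391 [ 0.4575 -0.2427  0.0245]
wrench 0.98 266 175 [0.4533 0.2546 0.0065]
top [ 0.5021 -0.0164  1.0808] [ 0.7155 -0.6978  0.0122 -0.0306] 558.8410977112319 326.95466353189596 246.68649743854834
enclosure 0.27 256 301 [0.4594 0.1405 0.0411]
lip_edge 0.85 320 238 [0.5741 0.0219 0.1296]
pointer_tip 0.94 403 191 [ 0.6492 -0.112   0.1876]
adapter_large 0.73 257 303 [0.4569 0.1384 0.0403]
adapter_small 0.48 391 290 [ 0.488  -0.1096  0.0336]
cap 0.67 356 261 [ 0.5396 -0.0449  0.0126]
screwdriver 0.63 455 306 [ 0.4604 -0.2313  0.0217]
wrench 0.92 198 302 [0.4535 0.2586 0.0073]
```

View pics/scene0.png

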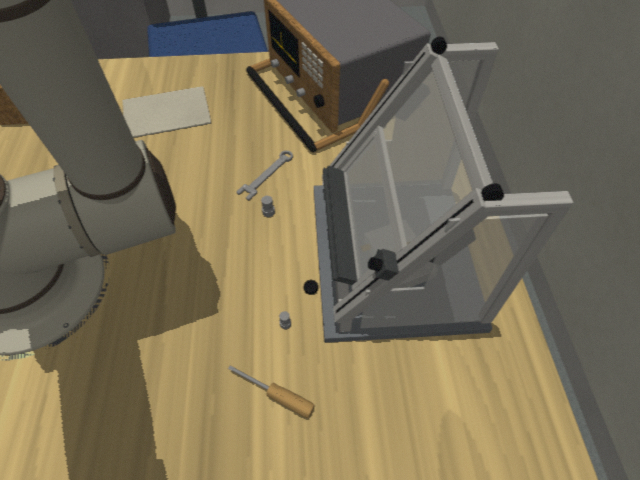

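View pics/top0.png

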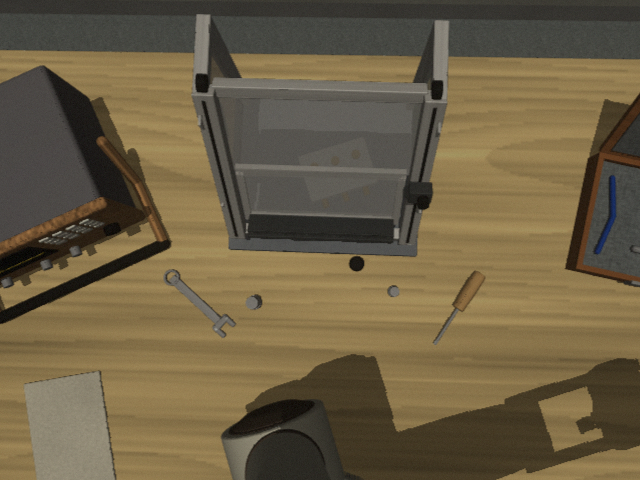

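The scene view shows the dark lip from about (330,170) to (348,280) and the pointer at (385,262). In the top view the lip spans columns 248–395 at rows 215–240, the pointer is at (420,192) and the cap at (356,263). Nothing stands between the arm and the middle of the lip at lip height.

```bash
cat >> h.py <<'E'
def cloud(p,u0,u1,v0,v1):
    v,u=np.mgrid[v0:v1,u0:u1]; d=p["range_z"][v0:v1,u0:u1]
    c=np.stack([(u-p["cx"])/p["fx"]*d,(v-p["cy"])/p["fy"]*d,d],-1).reshape(-1,3)
    g=p["color"][v0:v1,u0:u1].max(-1).ravel()
    return R.from_quat(p["orientation"]).apply(c)+np.array(p["xyz"]),g,d.ravel()>0
E
python3 - <<'E'
from h import *
np.set_printoptions(precision=4,suppress=True)
t=arm.snapshot("top"); s=arm.snapshot("scene")
# yaw from lip's dark points in top view
X,g,ok=cloud(t,240,402,205,248); m=ok&(g<70)&(X[:,2]>.09)
L=X[m]; 
r=cv2.minAreaRect(L[:,:2].astype(np.float32)); print("lip rect top",r,L.min(0),L.max(0),m.sum())
c=cv2.fitLine(L[:,:2].astype(np.float32),cv2.DIST_HUBER,0,.01,.01).ravel(); yaw=np.arctan2(-c[0],c[1]) if c[1]>0 else np.arctan2(c[0],-c[1])
# check with sill front edge / wrt top beam
print("yaw",yaw)
ex=np.array([np.cos(yaw),np.sin(yaw),0]); ey=np.array([-np.sin(yaw),np.cos(yaw),0]); ez=np.array([0,0,1])
up=.5*ex+.866*ez; out=-.866*ex+.5*ez
def rep(n,X):
    q=np.stack([X@up,X@out,X@ey],1); print(n,len(X),"up",np.percentile(q[:,0],[1,10,50,90,99]),"out",np.percentile(q[:,1],[1,10,50,90,99]),"y",np.percentile(q[:,2],[1,10,50,90,99]))
rep("lip top",L)
for n,p,b in(("scene",s,(315,362,160,295)),):
    X,g,ok=cloud(p,*b); m=ok&(g<75)&(X[:,2]>.09)&(X[:,2]<.16); rep("lip scene",X[m])
for n,p,b in(("top",t,(400,440,175,215)),("scene",s,(362,402,245,280))):
    X,g,ok=cloud(p,*b); m=ok&(g<75)&(X[:,2]>.15); rep("ptr "+n,X[m])
for p,n in((t,"top"),(s,"scene")):
    for k in("lip_edge","pointer_tip"):
        for r in arm.spot_point(p,k)[:2]:
            u,v=r["xy"][0]*640,r["xy"][1]*480; w=world(p,u,v); print(n,k,round(r["conf"],2),u,v,w@up,w@out,w@ey)
a=cv2.resize(t["color"][170:260,230:445],None,fx=3.6,fy=3.6,interpolation=2)
b=cv2.resize(s["color"][160:300,310:420],None,fx=2,fy=2,interpolation=2)
o=np.zeros((a.shape[0]+b.shape[0],a.shape[1],3),np.uint8); o[:a.shape[0]]=a; o[a.shape[0]:,:b.shape[1]]=b
o=np.clip(o*1.8,0,255).astype(np.uint8); print(o.shape); cv2.imwrite("pics/c1.png",o[:600])
E
```

```text
lip rect top ((0.5971989631652832, 0.0220651775598526), (0.28185510635375977, 0.055068232119083405), 88.46351623535156) [ 0.5698 -0.1189  0.0902] [0.6285 0.1628 0.14  ] 3507
yaw -0.017212823
lip top 3507 up [0.3926 0.3997 0.4083 0.4107 0.4124] out [-0.4742 -0.4667 -0.4463 -0.4324 -0.43  ] y [-0.0925 -0.0692  0.0326  0.135   0.1723]
lip scene 2556 up [0.3944 0.3992 0.4073 0.4088 0.4103] out [-0.4683 -0.4639 -0.4451 -0.4315 -0.4287] y [-0.0921 -0.0804  0.0105  0.1236  0.1555]
ptr top 782 up [0.4441 0.466  0.516  0.5218 0.5318] out [-0.4787 -0.4646 -0.4458 -0.4274 -0.4243] y [-0.1401 -0.135  -0.1209 -0.1053 -0.0992]
ptr scene 708 up [0.4689 0.501  0.5148 0.5197 0.5251] out [-0.4659 -0.4591 -0.4422 -0.4259 -0.4234] y [-0.1411 -0.1399 -0.1302 -0.1121 -0.106 ]
top lip_edge 0.59 319.872 239.424 0.3957244870085386 -0.4311010707418311 0.03144436129675236
top pointer_tip 0.78 401.92 192.816 0.4808257065350857 -0.4710088184792297 -0.10016349690915086
scene lip_edge 0.78 327.168 215.52 0.39749326546268415 -0.4300577146186968 0.03953456684297595
scene pointer_tip 0.91 384.512 250.99200000000002 0.5185621712517089 -0.4430888116545653 -0.10837548011346529
(604, 774, 3)
```

View pics/c1.png

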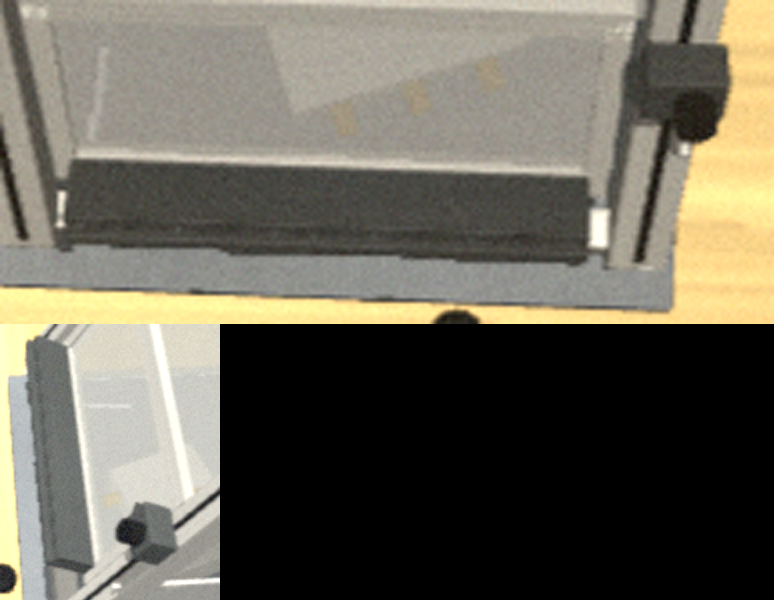

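The close crop shows the lip's top face and the pointer block to its upper right, with its tip near (628,75) in the crop. Their top faces put the lip about 105 mm below the pointer along the slope.

I'll shut the fingers and approach the front of the lip.

Emit:
{"fn": "move_arm", "kwargs": {
  "motion": [
    {"fingers":-1,"x":2.8,"y":-2.6,"z":0.2},
    {"fingers":-1,"x":5.5,"y":-5.3,"z":0.4},
    {"fingers":-1,"x":8.3,"y":-7.9,"z":0.6},
    {"fingers":-1,"x":11,"y":-10.5,"z":0.8},
    {"fingers":-1,"x":13.8,"y":-13.2,"z":1}
  ],
  "newtons": 40
}}

```text
invalid input
```

Emit:
{"fn": "move_arm", "kwargs": {
  "motion": [
    {"fingers":-1,"x":2.8,"y":-2.6,"z":0.2},
    {"fingers":-1,"x":5.5,"y":-5.3,"z":0.4},
    {"fingers":-1,"x":8.3,"y":-7.9,"z":0.6},
    {"fingers":-1,"x":11,"y":-10.5,"z":0.8},
    {"fingers":-1,"x":13.8,"y":-13.2,"z":1}
  ]
}}

```text
invalid input
```

Emit:
{"fn": "move_arm", "kwargs": {
  "motion": [
    {"fingers":-1,"x":2.8,"y":-2.6,"z":0.2},
    {"fingers":-1,"x":5.5,"y":-5.3,"z":0.4},
    {"fingers":-1,"x":8.3,"y":-7.9,"z":0.6},
    {"fingers":-1,"x":11,"y":-10.5,"z":0.8},
    {"fingers":-1,"x":13.8,"y":-13.2,"z":1}
  ]
}}

```text
invalid input
```

Emit:
{"fn": "move_arm", "kwargs": {
  "motion": [
    {"fingers":-1,"yaw":0.1},
    {"fingers":-1,"yaw":0.2},
    {"fingers":-1,"yaw":0.3},
    {"fingers":-1,"yaw":0.4},
    {"fingers":-1,"yaw":0.47}
  ]
}}

```text
invalid input
```

Emit:
{"fn": "move_arm", "kwargs": {
  "motion": [
    {"x":2.8,"y":-2.6,"z":0.2,"yaw":0.0,"fingers":-1.0},
    {"x":5.5,"y":-5.3,"z":0.4,"yaw":0.0,"fingers":-1.0},
    {"x":8.3,"y":-7.9,"z":0.6,"yaw":0.0,"fingers":-1.0},
    {"x":11.0,"y":-10.5,"z":0.8,"yaw":0.0,"fingers":-1.0},
    {"x":13.8,"y":-13.2,"z":1.0,"yaw":0.0,"fingers":-1.0}
  ]
}}

```text
time_s: 1.72
tcp_pos: [0.319, -0.3355, 0.2211]
ee_rot: [0.974, 0.226, 0.0, 0.0]
force: [0.5, -0.6, 0.6]
width: 0.0256
grasp_force: 0.0
```

Emit:
{"fn": "move_arm", "kwargs": {
  "motion": [
    {"x":2.8,"y":-2.6,"z":0.2,"yaw":0.0,"fingers":-1.0},
    {"x":5.5,"y":-5.3,"z":0.4,"yaw":0.0,"fingers":-1.0},
    {"x":8.3,"y":-7.9,"z":0.6,"yaw":0.0,"fingers":-1.0},
    {"x":11.0,"y":-10.5,"z":0.8,"yaw":0.0,"fingers":-1.0},
    {"x":13.8,"y":-13.2,"z":1.0,"yaw":0.0,"fingers":-1.0}
  ]
}}

```text
time_s: 2.13
tcp_pos: [0.3848, -0.1561, 0.2115]
ee_rot: [0.974, 0.226, 0.0, 0.0]
force: [1.1, -0.7, -0.8]
width: -0.0001
grasp_force: 0.0
```

Emit:
{"fn": "move_arm", "kwargs": {
  "motion": [
    {"x":2.8,"y":-2.6,"z":0.2,"yaw":0.0,"fingers":-1.0},
    {"x":5.5,"y":-5.3,"z":0.4,"yaw":0.0,"fingers":-1.0},
    {"x":8.3,"y":-7.9,"z":0.6,"yaw":0.0,"fingers":-1.0},
    {"x":11.0,"y":-10.5,"z":0.8,"yaw":0.0,"fingers":-1.0},
    {"x":13.8,"y":-13.2,"z":1.0,"yaw":0.0,"fingers":-1.0}
  ]
}}

```text
time_s: 2.55
tcp_pos: [0.4507, 0.0235, 0.2015]
ee_rot: [0.974, 0.226, 0.0, 0.0]
force: [0.7, -1.1, 0.9]
width: -0.0003
grasp_force: 0.0
```

Emit:
{"fn": "move_arm", "kwargs": {
  "motion": [
    {"x":0.0,"y":0.0,"z":0.0,"yaw":0.1,"fingers":-1.0},
    {"x":0.0,"y":0.0,"z":0.0,"yaw":0.2,"fingers":-1.0},
    {"x":0.0,"y":0.0,"z":0.0,"yaw":0.3,"fingers":-1.0},
    {"x":0.0,"y":0.0,"z":0.0,"yaw":0.4,"fingers":-1.0},
    {"x":0.0,"y":0.0,"z":0.0,"yaw":0.47,"fingers":-1.0}
  ]
}}

```text
time_s: 2.97
tcp_pos: [0.4505, 0.0217, 0.2013]
ee_rot: [1.0, -0.01, 0.0, -0.0]
force: [-0.5, 0.1, -0.2]
width: 0.0002
grasp_force: 0.0
```

Emit:
{"fn": "move_arm", "kwargs": {
  "motion": [
    {"x":0.5,"y":0.0,"z":2.5,"yaw":0.0,"fingers":-1.0},
    {"x":2.0,"y":0.0,"z":5.0,"yaw":0.0,"fingers":-1.0},
    {"x":4.0,"y":0.0,"z":7.5,"yaw":0.0,"fingers":-1.0},
    {"x":6.0,"y":0.0,"z":8.8,"yaw":0.0,"fingers":-1.0},
    {"x":7.5,"y":0.0,"z":8.8,"yaw":0.0,"fingers":-1.0}
  ]
}}

```text
time_s: 3.38
tcp_pos: [0.5253, 0.0206, 0.1101]
ee_rot: [1.0, -0.007, -0.002, -0.0]
force: [0.3, -0.3, -0.9]
width: -0.0
grasp_force: 0.0
```

Run:
```python
from h import *
p=arm.snapshot("scene"); w=arm.snapshot("wrist"); a=cv2.resize(p["color"][120:320,200:440],None,fx=1.9,fy=1.9); b=cv2.resize(w["color"],(480,360))[:,80:400]
o=np.zeros((380,800,3),np.uint8); o[:380,:456]=a; o[:360,460:780]=b; cv2.imwrite("pics/c2.png",np.clip(o*1.5,0,255).astype(np.uint8)); print(arm.state()["force"])
```

```text
[-0.7272004  -0.07857751  0.638065  ]
```

View pics/c2.png

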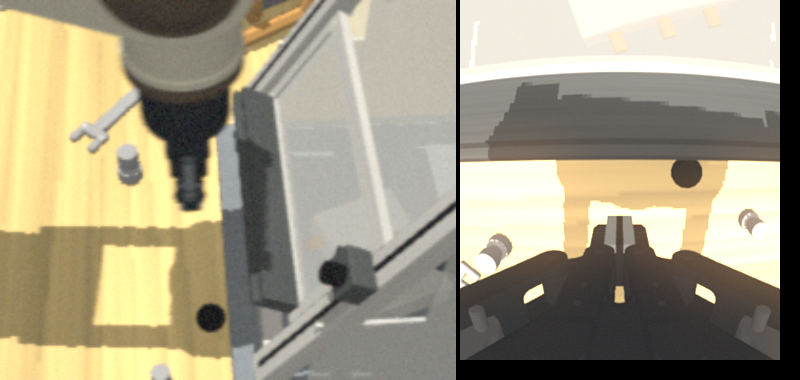

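The left half shows the shut fingertips at about (188,200), clear in front of the lip edge. The wrist view on the right shows them square to the lip with only empty table below. I'll advance to contact.

Emit:
{"fn": "move_arm", "kwargs": {
  "motion": [
    {"x":1.2,"y":0.0,"z":0.0,"yaw":0.0,"fingers":-1.0},
    {"x":2.4,"y":0.0,"z":0.0,"yaw":0.0,"fingers":-1.0},
    {"x":2.8,"y":0.0,"z":0.0,"yaw":0.0,"fingers":-1.0},
    {"x":3.1,"y":0.0,"z":0.0,"yaw":0.0,"fingers":-1.0},
    {"x":3.3,"y":0.0,"z":0.0,"yaw":0.0,"fingers":-1.0}
  ]
}}

```text
time_s: 3.9
tcp_pos: [0.5583, 0.02, 0.1134]
ee_rot: [1.0, -0.007, -0.0, -0.0]
force: [0.5, 0.6, -0.6]
width: 0.0001
grasp_force: 0.0
```

Emit:
{"fn": "move_arm", "kwargs": {
  "motion": [
    {"x":0.2,"y":0.0,"z":0.0,"yaw":0.0,"fingers":-1.0},
    {"x":0.4,"y":0.0,"z":0.0,"yaw":0.0,"fingers":-1.0}
  ]
}}

```text
time_s: 4.07
tcp_pos: [0.5602, 0.02, 0.1131]
ee_rot: [1.0, -0.007, -0.002, -0.0]
force: [-33.1, -0.0, 15.2]
width: -0.0003
grasp_force: 16.3
```

Emit:
{"fn": "move_arm", "kwargs": {
  "motion": [
    {"x":0.1,"y":0.0,"z":-0.2,"yaw":0.0,"fingers":-1.0},
    {"x":0.3,"y":0.0,"z":-0.55,"yaw":0.0,"fingers":-1.0},
    {"x":0.55,"y":0.0,"z":-1.0,"yaw":0.0,"fingers":-1.0},
    {"x":0.8,"y":0.0,"z":-1.4,"yaw":0.0,"fingers":-1.0},
    {"x":1.0,"y":0.0,"z":-1.75,"yaw":0.0,"fingers":-1.0}
  ]
}}

```text
time_s: 4.48
tcp_pos: [0.57, 0.0199, 0.1307]
ee_rot: [1.0, -0.007, -0.003, -0.0]
force: [-21.1, -1.0, 6.1]
width: 0.0003
grasp_force: 10.5
```

```bash
cat >> h.py <<'E'
def lipptr():
    yaw=-.015; ex=np.array([np.cos(yaw),np.sin(yaw),0]); ey=np.array([-np.sin(yaw),np.cos(yaw),0])
    up=.5*ex+np.array([0,0,.866]); out=-.866*ex+np.array([0,0,.5])
    for n in("scene","top"):
        p=arm.snapshot(n); X,g,ok=cloud(p,220,450,120,320); q=np.stack([X@up,X@out,X@ey],1)
        o=q[:,1]; k=ok&(g<80)&(o>-.462)&(o<-.433)
        f=lambda m:(m.sum(),*[round(float(np.histogram(q[m,0],bins=np.arange(.35,.65,.002))[1][np.argmax(np.histogram(q[m,0],bins=np.arange(.35,.65,.002))[0])]+.001),4) for _ in[0]],np.round(np.percentile(q[m,0],[25,50,75]),4))
        l=k&(q[:,2]>-.088)&(q[:,2]<-.02)&(q[:,0]>.39); r=k&(q[:,2]<-.108)&(q[:,2]>-.14)&(q[:,0]>.45)
        print(n,"lip n/mode/quart",f(l),"ptr",f(r))
        for t in("lip_edge","pointer_tip"):
            for s in arm.spot_point(p,t)[:1]: w=world(p,s["xy"][0]*640,s["xy"][1]*480); print("  ",t,round(s["conf"],2),np.round([w@up,w@out,w@ey],4))
E
python3 -c "
from h import *
lipptr()"
```

```text
scene lip n/mode/quart (np.int64(592), 0.429, array([0.4268, 0.4278, 0.4285])) ptr (np.int64(492), 0.519, array([0.5149, 0.5188, 0.5201]))
   lip_edge 0.88 [ 0.4765 -0.3919 -0.018 ]
   pointer_tip 0.72 [ 0.519  -0.4439 -0.1084]
top lip n/mode/quart (np.int64(94), 0.431, array([0.428 , 0.4299, 0.4311])) ptr (np.int64(427), 0.521, array([0.5156, 0.5198, 0.5212]))
   pointer_tip 0.6 [ 0.4874 -0.4696 -0.0974]
```

Emit:
{"fn": "move_arm", "kwargs": {
  "motion": [
    {"x":0.3,"y":0.0,"z":-0.5,"yaw":0.0,"fingers":-1.0},
    {"x":0.7,"y":0.0,"z":-1.2,"yaw":0.0,"fingers":-1.0},
    {"x":1.1,"y":0.0,"z":-1.9,"yaw":0.0,"fingers":-1.0},
    {"x":1.5,"y":0.0,"z":-2.6,"yaw":0.0,"fingers":-1.0},
    {"x":1.75,"y":0.0,"z":-3.03,"yaw":0.0,"fingers":-1.0}
  ]
}}

```text
time_s: 5.2
tcp_pos: [0.5879, 0.0197, 0.1616]
ee_rot: [1.0, -0.007, -0.002, -0.0]
force: [-22.3, 1.2, 7.1]
width: -0.0003
grasp_force: 10.9
```

Emit:
{"fn": "move_arm", "kwargs": {
  "motion": [
    {"x":0.3,"y":0.0,"z":-0.5,"yaw":0.0,"fingers":-1.0},
    {"x":0.7,"y":0.0,"z":-1.2,"yaw":0.0,"fingers":-1.0},
    {"x":1.1,"y":0.0,"z":-1.9,"yaw":0.0,"fingers":-1.0},
    {"x":1.5,"y":0.0,"z":-2.6,"yaw":0.0,"fingers":-1.0},
    {"x":1.75,"y":0.0,"z":-3.03,"yaw":0.0,"fingers":-1.0}
  ]
}}

```text
time_s: 5.62
tcp_pos: [0.6055, 0.0194, 0.1921]
ee_rot: [1.0, -0.007, -0.002, -0.0]
force: [-22.0, 1.5, 7.2]
width: 0.0001
grasp_force: 11.0
```

```bash
python3 -c "
from h import *
lipptr(); print(arm.state()['force'])"
```

```text
scene lip n/mode/quart (np.int64(629), 0.499, array([0.4978, 0.4988, 0.4993])) ptr (np.int64(485), 0.519, array([0.5148, 0.5188, 0.5201]))
   lip_edge 0.86 [ 0.5511 -0.3844 -0.0305]
   pointer_tip 0.62 [ 0.5186 -0.4426 -0.1093]
top lip n/mode/quart (np.int64(112), 0.501, array([0.4994, 0.501 , 0.5017])) ptr (np.int64(430), 0.521, array([0.5155, 0.5198, 0.5211]))
   pointer_tip 0.66 [ 0.5066 -0.4555 -0.1006]
[-17.55018241   0.43120379  11.6932973 ]
```

Emit:
{"fn": "move_arm", "kwargs": {
  "motion": [
    {"x":0.2,"y":0.0,"z":-0.35,"yaw":0.0,"fingers":-1.0},
    {"x":0.4,"y":0.0,"z":-0.7,"yaw":0.0,"fingers":-1.0},
    {"x":0.6,"y":0.0,"z":-1.05,"yaw":0.0,"fingers":-1.0},
    {"x":0.75,"y":0.0,"z":-1.3,"yaw":0.0,"fingers":-1.0},
    {"x":0.75,"y":0.0,"z":-1.3,"yaw":0.0,"fingers":-1.0}
  ]
}}

```text
time_s: 6.33
tcp_pos: [0.6132, 0.0193, 0.205]
ee_rot: [1.0, -0.007, -0.002, -0.0]
force: [-18.7, -0.6, 10.4]
width: 0.0001
grasp_force: 9.2
```

```bash
python3 -c "
from h import *
lipptr(); print(arm.state()['force'])
s=arm.snapshot('scene');t=arm.snapshot('top');w=arm.snapshot('wrist')
a=cv2.resize(s['color'][220:300,340:420],(400,400),interpolation=2);b=cv2.resize(t['color'][150:230,360:440],(400,400),interpolation=2)
cv2.imwrite('pics/c3.png',np.clip(np.hstack([a,b])*2.0,0,255).astype(np.uint8))
"
```

```text
scene lip n/mode/quart (np.int64(642), 0.515, array([0.5135, 0.5143, 0.5149])) ptr (np.int64(494), 0.519, array([0.5158, 0.5189, 0.5201]))
   lip_edge 0.68 [ 0.5649 -0.3842 -0.0312]
   pointer_tip 0.55 [ 0.5179 -0.4402 -0.1151]
top lip n/mode/quart (np.int64(117), 0.517, array([0.5135, 0.5157, 0.5167])) ptr (np.int64(430), 0.521, array([0.5159, 0.5199, 0.5212]))
   pointer_tip 0.91 [ 0.5063 -0.4499 -0.1011]
[-17.0964013   -0.2869825    9.55602505]
```

View pics/c3.png

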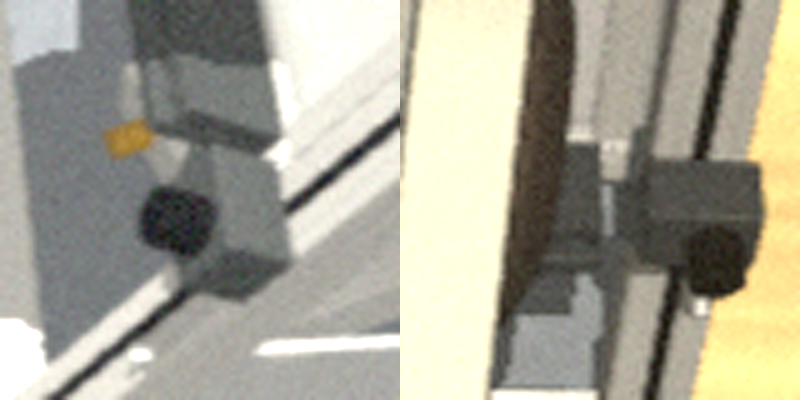

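The left crop shows the lip's end at about (215,130) just beyond the pointer block, with their top faces nearly level. The measured gap between top faces is 4–5 mm, against 5 mm when aligned. I'll draw the hand away.

Emit:
{"fn": "move_arm", "kwargs": {
  "motion": [
    {"x":-0.3,"y":0.0,"z":0.0,"yaw":0.0,"fingers":-1.0},
    {"x":-1.0,"y":0.0,"z":0.0,"yaw":0.0,"fingers":-1.0},
    {"x":-3.0,"y":0.0,"z":0.0,"yaw":0.0,"fingers":-1.0},
    {"x":-6.0,"y":0.0,"z":0.0,"yaw":0.0,"fingers":-1.0},
    {"x":-9.0,"y":0.0,"z":0.0,"yaw":0.0,"fingers":-1.0}
  ]
}}

```text
time_s: 7.2
tcp_pos: [0.5235, 0.0205, 0.2038]
ee_rot: [1.0, -0.007, -0.0, -0.0]
force: [0.8, -0.4, 1.2]
width: -0.0002
grasp_force: 0.0
```

Emit:
{"fn": "move_arm", "kwargs": {
  "motion": [
    {"x":-2.5,"y":0.0,"z":0.0,"yaw":0.0,"fingers":-1.0},
    {"x":-5.0,"y":0.0,"z":0.0,"yaw":0.0,"fingers":-1.0},
    {"x":-6.0,"y":0.0,"z":0.0,"yaw":0.0,"fingers":-1.0},
    {"x":-6.0,"y":0.0,"z":0.0,"yaw":0.0,"fingers":-1.0}
  ]
}}

```text
time_s: 7.53
tcp_pos: [0.4633, 0.0215, 0.205]
ee_rot: [1.0, -0.007, 0.001, 0.0]
force: [-0.3, -0.3, 1.0]
width: 0.0003
grasp_force: 0.0
```

```bash
python3 -c "
from h import *
lipptr(); print(arm.state()['force'])
s=arm.snapshot('scene');cv2.imwrite('pics/s4.png',s['color'])
"
```

```text
scene lip n/mode/quart (np.int64(642), 0.515, array([0.5134, 0.5143, 0.5149])) ptr (np.int64(502), 0.519, array([0.5153, 0.5189, 0.5201]))
   lip_edge 0.92 [ 0.5057 -0.4315  0.037 ]
   pointer_tip 0.95 [ 0.5184 -0.4411 -0.1134]
top lip n/mode/quart (np.int64(792), 0.515, array([0.5138, 0.5155, 0.5164])) ptr (np.int64(432), 0.521, array([0.5159, 0.5201, 0.5214]))
   lip_edge 0.71 [ 0.5058 -0.4328  0.03  ]
   pointer_tip 0.79 [ 0.357  -0.576  -0.1179]
[ 0.81320254 -0.1468329  -0.14207809]
```

View pics/s4.png

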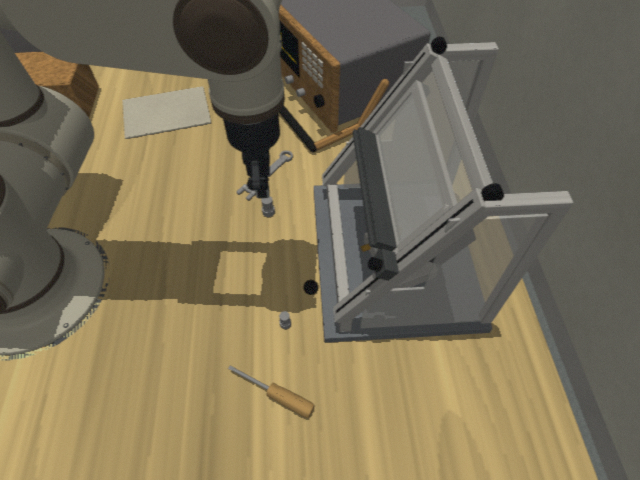

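The window is holding with the lip's end at about (385,245), beside the pointer at (385,262). The hand is clear at (260,190), and the cap (311,287), adapters and tools haven't moved.

```bash
python3 -c "
from h import *
print(arm.finish_job())"
```

```text
the job is handed in; nothing more can be done
None
```

The window is raised with its lip level with the pointer to about 1 mm by my camera measurements, the hand is drawn clear and nothing else appears to have moved; the job is handed in, but no verdict was returned.

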